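# Charge the bushing bin from a lipped scoop

## Robot

A 6-joint arm with a two-finger parallel gripper is mounted at the origin on the work surface. World frame = base frame: x ahead of the robot, y to its left, z up, the work surface at z = 0. Lengths are in m, angles in rad, forces in N, time in s.
With the tool pointing down it reaches from about 0.375 to 0.975 m from the base axis. Payload 3.8 kg.
Tool frame: the origin (TCP) lies midway between the tips of the shut fingers; the grasp point (between the pads) lies 19 mm behind it; z points along the fingers, y is the line along which they close (so a half turn about z gives the same grasp; the last joint's range is limited). The gripper opens to 85 mm and grips with 20 to 120 N. Pads are 22 mm wide; open, the fingers measure 114 mm over their backs; the gripper's body (76 mm by 85 mm) begins 54 mm behind the grasp point. The pads swing forward as they close: fully open they stand 13 mm farther back than shut.
Start: joints at [1.137, 0.264, 1.604, -0, 1.274, -0.037], TCP at [0.261, 0.623, 0.231] pointing down, gripper open.
Joint ranges: [-2.63, 2.63], [-0.94, 2.18], [0.31, 2.57], [-1.31, 4.45], [0, 2.66], [-2.55, 2.55]. Speed limits (rad/s): [2.57, 2.57, 3.14, 3.14, 3.14, 3.14].

## Interface

Orientations are given as a rotation vector (axis times angle).
In Python, from workcell import bot, imaging gives the robot as it stands.
- The arm moves only by the tool step_arm, never from a script. Its argument "series" is a list of rows, each an object of numbers: "grip": the closure, from -1 (fully open) to 1 (shut); "x", "y", "z": the shift along the tool's x, y, z normalised to -1 to 1, where 1 is 500 mm; "ax", "ay", "az": the turn, a rotation vector about the tool's x, y, z normalised to -1 to 1, where 1 is 30 degrees. A call has 1 to 12 rows; each row is the pose to reach, as a shift and turn from the pose commanded when the call began, along the tool's axes at that moment; what a row does not reach only later rows make up. A row lasts 1/10 s, in which the tool goes at most 50 mm and 8.59 degrees, less where a joint would pass 70% of its speed; a pose out of reach is approached as far as the arm can. A call with a number of a shift or a turn outside -1 to 1 is refused whole. A call with a gripper value outside its range is refused whole. The fingers move at their own pace and stop on an object; "force" is the grip in N (left out, the last holds). Time passes only in rows, so rows that repeat a pose let the fingers close. It gives the time, the measured TCP pose, the force, the opening and the grip force at its end, in the units of the state.
- bot.read_state(): the state, without advancing time (a new reading comes with each control period).
- imaging.read_camera(name): name is "scene" or "top"; returns a dict with "img" (480x640x3 uint8, red, green, blue), "fx", "fy", "cx", "cy" (pixels), "R" (3x3) and "t" (3): a world point X has camera coordinates R X + t. Camera axes: x right, y down, z forward; pixel columns grow to the right and rows downward; lengths in m; the calibration is good to about 2 mm. A picture is of the moment at which its call begins. There is no depth.
- bot.finish_job(): hands the job in; it is judged then, once.
The state is a dict: "time": time; "q": joint angles; "joint_vel": joint speeds; "joint_torque": joint torques, N m; "tool_pos": TCP position; "tcp_rot": TCP orientation; "wrist_force": force on the tool from outside, world axes, zero at the start; "torque": the same for the moment, N m; "width": opening from 0.0 (shut) to 1.0 (fully open); "grip_force": force on a finger pad.
Only numpy, scipy, OpenCV 4.12 (cv2) and the standard library are available. Lean on these libraries where they do the work, as an engineer would, in place of code of your own. Each camera call takes 0.05 s, during which the arm holds its last target. There are 200 camera calls.

## Task

Slide the gate on top of the tin bin fully back and leave it open. Pick up the scoop with its three bronze bushings by the handle, rest the lip of its spout just inside the bin's narrow mouth, on the rim, while still level, and only then tip it so that all three drop into the bin. Set the empty scoop back upright on its rubber mat, let go, and leave the other things where they are.

Things in the scene. Friction and masses are not known exactly. Their poses are not given: they have to be found in the camera images.
- bin: closed tin bin fixed to the counter, left or right of centre (mat on the other side), yaw within 0.3 rad. 200 (x) x 150 (y), tin top 110 high, clear sight window in its +x face. A steel throat near its +x end rises to a rim 150 above the counter, the only way in. Origin under its centre, z up. The spout comes from its +x side (far from the robot), pointing to -x
- mouth (a point): centre of the throat's mouth at rim height (150 above the counter); axes as the bin's. Opening 70 (x) by 96 (y), walls 3 thick. The spout rests on the +x rim: the wall from 35 to 38 in x from this point
- gate (a joint): slide gate: steel plate 82 (x) x 104 (y), 4 thick, lying on the rim over the mouth. Value in m: 0 shut, 0.088 fully open (over 0.078 counts), starts at 0 to 0.012; slides towards the bin's -x with 1.5 N of friction and stays where it is left
- gate_tab (a point): middle of the top of the upright tab on the gate by which it is moved: 14 thick along the bin's x, 40 wide along y, 36 tall, its top 40 above the rim. It travels with the gate; with the gate shut it stands over the centre of the mouth
- mat: black rubber mat fixed to the counter, 220 x 150, 4 thick, on which the scoop stands and to which it returns. Origin at the centre of its underside, turned by up to 0.3 rad
- scoop: open steel trough on the mat, 153 long, 76 wide (y), sides 52 high, 0.3 to 0.43 kg empty. Origin under it, yaw within 0.5 rad of the world's: back wall at x = +75, sides stand from x = +75 to -40, ahead of them the spout, a tongue open below, to its tip at x = -78. Floor rises 8 degrees to the spout, so bushings stay back while level and roll out when tipped well past that (30 is ample)
- spout_lip (a point): middle of the lower edge of the lip, 70 wide, 3 thick, turned down under the spout's tip: x = -76.5, z = 14 in the scoop's frame. It goes inside the mouth's +x rim. With the scoop level the tongue's underside is 19.5 above the scoop's origin at x = -57; lying there on the rim the lip hangs 6 below the rim
- scoop_handle (a point): grip point of the scoop, at x = +15, 84 above its underside: on the centre line of a straight wooden bar over the trough, along the scoop's x from -40 to +74, 14 wide (y), 16 tall. At least 25 free below it, above the bushings
- bushing0: bronze bushing, 60 long, 30 in diameter, 0.16 kg, lying crosswise in the scoop (its axis along the scoop's y), one of three in a row from the back wall; origin at its centre
- bushing1: bronze bushing, 60 long, 30 in diameter, 0.16 kg, lying crosswise in the scoop (its axis along the scoop's y), one of three in a row from the back wall; origin at its centre
- bushing2: bronze bushing, 60 long, 30 in diameter, 0.16 kg, lying crosswise in the scoop (its axis along the scoop's y), one of three in a row from the back wall; origin at its centre
- mallet: copper-headed mallet with wooden handle lying on the counter, 200 long; a bystander to be left alone
- drum_segment: heavy curved segment of an iron brake drum, about 180 x 65, 60 tall, standing on its edge; a bystander to be left alone
- wrench: steel open-ended wrench lying flat, 160 long; a bystander to be left alone
- grease_tin: closed plain tin, 80 in diameter, 70 tall; a bystander to be left alone
- brake_shoe: curved steel brake shoe with a dull lining, about 125 long, 50 tall, standing on its edge; a bystander to be left alone
- big_bush: one large bronze bushing standing on end, 70 in diameter, 70 tall; not one of the three to be poured; a bystander to be left alone
Mind the look-alikes: they are no part of the job. Leave any purple or red look-alike of the scoop alone.

How it is judged:
By the outcome, as a careful person would: the job done as asked, in the order asked, and still so for the second after the job is handed in, with the robot touching nothing.
It also fails if it takes over 69 s, if anything falls off the work surface, if the arm or the gripper's body presses on something with over 40 N, if the wrist force passes 120 N, or if a joint passes its speed limit or range.

## Working session

There is one attempt and no reset: what is moved stays moved. The work goes in short steps, Python scripts to look and compute and a tool call to move; the robot and the scene stay as the last step left them, time stands still between calls to the robot, and variables do not carry over. Pictures are saved under pics/ and viewed, at most 11 in all, crops included, and the job is handed in when it is done.

Besides the shell and the picture viewer there is one more tool, called by a JSON object that holds its "name" and its "arguments". step_arm: Moves the arm, as the interface text tells. Scaled input: -1 to 1 covers 500 mm each way for a shift and 30 degrees each way for a turn. Its arguments: {"type":"object","properties":{"series":{"type":"array","items":{"type":"object","properties":{"grip":{"type":"number"},"x":{"type":"number","minimum":-1,"maximum":1},"y":{"type":"number","minimum":-1,"maximum":1},"z":{"type":"number","minimum":-1,"maximum":1},"ax":{"type":"number","minimum":-1,"maximum":1},"ay":{"type":"number","minimum":-1,"maximum":1},"az":{"type":"number","minimum":-1,"maximum":1}}}},"force":{"type":"number"}},"required":["series"]}

```bash
ls; mkdir -p pics
cat > h.py <<'E'
import numpy as np, cv2
from scipy.spatial.transform import Rotation as Rn
from workcell import bot, imaging
def snap(n,f,crop=None,s=1):
    c=imaging.read_camera(n); im=c["img"][:,:,::-1]
    cv2.imwrite(f"pics/{f}_full.png",im)
    if crop: 
        x0,y0,x1,y1=crop; im=cv2.resize(im[y0:y1,x0:x1],None,fx=s,fy=s,interpolation=cv2.INTER_CUBIC)
    cv2.imwrite(f"pics/{f}.png",im)
    np.savez("cam_"+n,**{k:c[k] for k in("fx","fy","cx","cy","R","t")}); return c
def cam(n): return np.load(f"cam_{n}.npz")
def at_z(n,u,v,z):
    c=cam(n); d=c["R"].T@np.array([(u-c["cx"])/c["fx"],(v-c["cy"])/c["fy"],1]); o=-c["R"].T@c["t"]
    return o+d*(z-o[2])/d[2]
def proj(n,X):
    c=cam(n); p=np.asarray(X)@c["R"].T+c["t"]; return np.stack([p[...,0]/p[...,2]*c["fx"]+c["cx"],p[...,1]/p[...,2]*c["fy"]+c["cy"]],-1)
E
python3 - <<'E'
from h import *
for n in("top","scene"):
    c=snap(n,n+"0"); print(n,c["fx"],c["cx"],c["cy"],-c["R"].T@c["t"],c["R"].round(3).tolist())
s=bot.read_state(); print(s)
E
```

```text
pics
top 622.4950785893029 313.99457174596137 244.7901789269108 [ 0.34468068 -0.01761077  1.49800183] [[0.015, -1.0, -0.002], [-0.993, -0.014, -0.117], [0.117, 0.004, -0.993]]
scene 485.8896790530162 323.5576233771366 231.0321478907667 [1.25018126 0.64466417 1.08093089] [[-0.654, 0.757, -0.01], [0.529, 0.447, -0.722], [-0.541, -0.477, -0.692]]
{'time': 0.1, 'q': array([ 1.13710415e+00,  2.64728989e-01,  1.60525707e+00, -1.71653011e-05,
        1.27370329e+00, -3.68837812e-02]), 'joint_vel': array([-3.19013940e-04, -5.62779854e-04, -4.09775422e-03, -4.81993441e-05,
       -1.59085631e-03, -4.80557398e-04]), 'joint_torque': array([ 8.97559075e-04, -5.16707110e+01, -3.68587947e+01,  1.01266548e-04,
        6.34315104e-03,  2.69627145e-05]), 'tool_pos': array([0.26058629, 0.62194355, 0.23004144]), 'tcp_rot': array([-0.6191226 , -3.07949844,  0.00320826]), 'wrist_force': array([0.56112828, 0.28494511, 1.20528537]), 'torque': array([-0.03384946, -0.00250256, -0.04051623]), 'grip_force': 0.0, 'width': 0.9997945722987206}
```

View pics/top0.png

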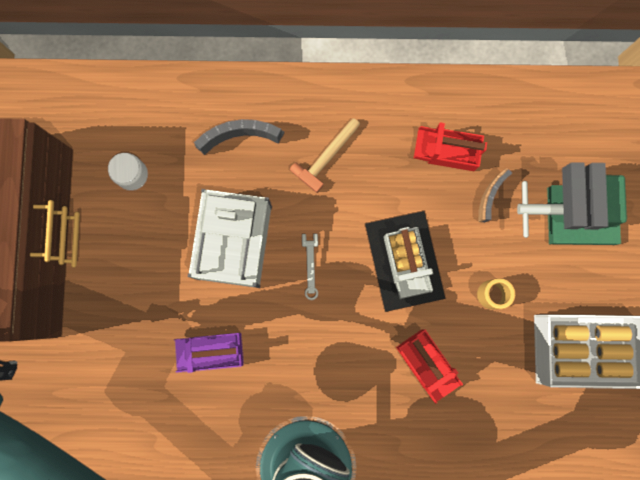

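View pics/scene0.png

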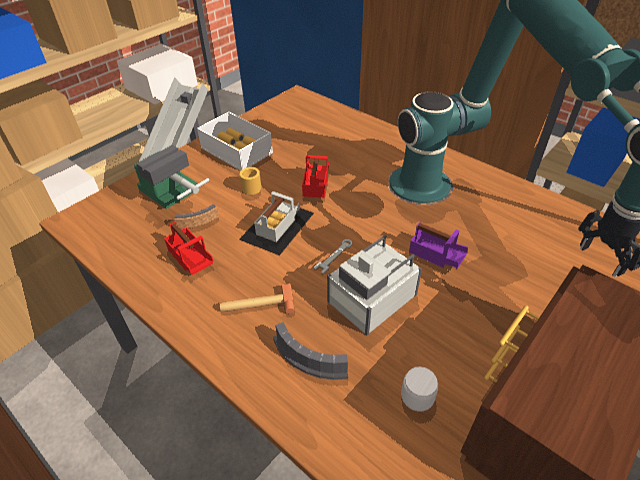

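The top view shows the bin at about (230,238) with its gate tab near (228,213). The steel scoop with three bushings stands on the black mat at (408,262). Its look-alikes are red at (450,148) and (430,365) and purple at (210,352). Only the steel one is on the mat and loaded, so that is the one meant. I'll enlarge both areas to confirm.

Run:
```python
import cv2,numpy as np
im=cv2.imread("pics/top0.png")
a=cv2.resize(im[185:295,183:283],None,fx=4,fy=4,interpolation=2)
b=cv2.resize(im[205:315,360:450],None,fx=4,fy=4,interpolation=2)
cv2.imwrite("pics/crop1.png",np.hstack([a,b]))
```

```text
(no output)
```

View pics/crop1.png

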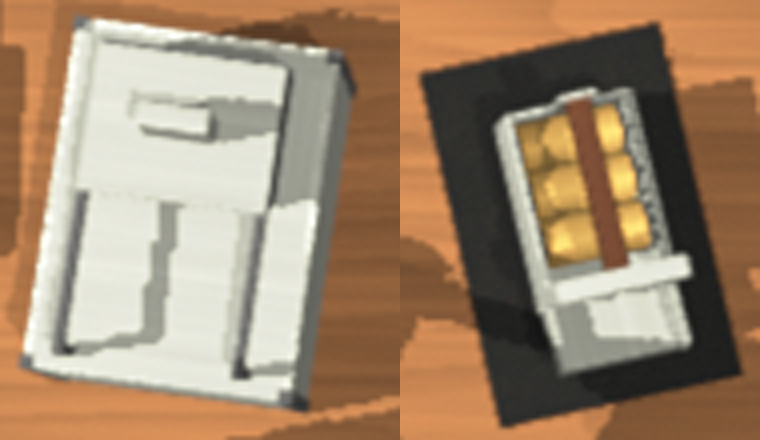

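The crop confirms it: steel scoop, three bronze bushings, dark wooden bar, spout pointing down in the image (−x). I'll fit the poses from these corners.

```bash
cat >> h.py <<'E'
from scipy.optimize import least_squares
def fit(n,pts,x0):
    """pts: list of (local xyz, pixel uv); solves x,y,yaw"""
    L=np.array([p[0] for p in pts],float); U=np.array([p[1] for p in pts],float)
    def w(p): c,s=np.cos(p[2]),np.sin(p[2]); return np.c_[p[0]+c*L[:,0]-s*L[:,1],p[1]+s*L[:,0]+c*L[:,1],L[:,2]]
    r=least_squares(lambda p:(proj(n,w(p))-U).ravel(),x0,loss="soft_l1"); return r.x,(proj(n,w(r.x))-U).round(1)
E
python3 - <<'E'
from h import *
A=lambda x,y:(183+x/4,185+y/4); B=lambda x,y:(360+(x-400)/4,205+y/4)
g=[((.041,.052,.154),A(85,38)),((.041,-.052,.154),A(288,66)),((-.041,-.052,.154),A(268,210)),((-.041,.052,.154),A(75,190))]
print("gate",*fit("top",g,[.45,.2,-.1]))
b=[((.1,.075,.11),A(82,22)),((.1,-.075,.11),A(335,55)),((-.1,-.075,.11),A(285,400)),((-.1,.075,.11),A(25,362))]
print("bin",*fit("top",b,[.4,.2,-.1]))
m=[((.11,.075,.004),B(422,75)),((.11,-.075,.004),B(657,25)),((-.11,-.075,.004),B(740,372)),((-.11,.075,.004),B(503,425))]
print("mat",*fit("top",m,[.4,-.2,.2]))
s=[((.075,.038,.056),B(495,118)),((.075,-.038,.056),B(633,92)),((.074,0,.096),B(580,102)),((-.078,.035,.026),B(562,372)),((-.078,-.035,.026),B(690,345))]
print("scoop",*fit("top",s,[.4,-.2,.2]))
print("bar",at_z("top",*B(580,100),.096),at_z("top",*B(615,268),.096))
E
```

```text
gate [ 0.56221506  0.17620168 -0.10109302] [[ 2.9  0.9]
 [-0.9 -0.7]
 [-0.7  0.2]
 [ 0.3 -0.3]]
bin [ 0.52266335  0.18026628 -0.12586533] [[-0.7 -1.4]
 [ 1.4 -0.5]
 [ 0.5  0.7]
 [-0.9  0.8]]
mat [ 0.4850342  -0.23183144  0.23162073] [[-1.  -0.6]
 [ 0.4 -1.2]
 [ 1.3  0.6]
 [-0.5  1. ]]
scoop [ 0.47676332 -0.23555836  0.24583507] [[ 2.5  0.2]
 [-0.5 -0.7]
 [-0.4 -1.5]
 [ 1.3  0.8]
 [-1.9  0.7]]
bar [ 0.54628428 -0.21852435  0.096     ] [ 0.45091194 -0.23803336  0.096     ]
```

```bash
cat >> h.py <<'E'
def Rt(theta,tilt=0,a=0):
    """tool down, tool y at world angle theta; then tilt about world dir at angle a"""
    t=theta; R=np.c_[[-np.sin(t),np.cos(t),0],[np.cos(t),np.sin(t),0],[0,0,-1]]
    return Rn.from_rotvec(tilt*np.array([np.cos(a),np.sin(a),0]))*Rn.from_matrix(R)
def go(p,R):
    s=bot.read_state(); R0=Rn.from_rotvec(s["tcp_rot"])
    print("from",s["tool_pos"].round(4),"t",round(s["time"],1),"shift",(R0.inv().apply(np.array(p)-s["tool_pos"])/.5).round(4),"turn",(np.degrees((R0.inv()*R).as_rotvec())/30).round(3))
E
python3 - <<'E'
from h import *
go([.30,.30,.27],Rt(-.118)); go([.562,.176,.27],Rt(-.118))
E
```

```text
from [0.2606 0.6219 0.23  ] t 0.1 shift [-0.3215 -0.5636 -0.0788] turn [-4.000e-03  2.000e-03  2.468e+00]
from [0.2606 0.6219 0.23  ] t 0.1 shift [-0.9007 -0.5898 -0.0787] turn [-4.000e-03  2.000e-03  2.468e+00]
```

{"name": "step_arm", "arguments": {"series": [{"x": -0.11, "y": -0.19, "z": -0.08, "az": 0.25, "grip": -1}, {"x": -0.32, "y": -0.56, "z": -0.08, "az": 1}, {"x": -0.32, "y": -0.56, "z": -0.08, "az": 1}, {"x": -0.32, "y": -0.56, "z": -0.08, "az": 1}, {"x": -0.32, "y": -0.56, "z": -0.08, "az": 1}, {"x": -0.32, "y": -0.56, "z": -0.08, "az": 1}, {"x": -0.32, "y": -0.56, "z": -0.08, "az": 1}, {"x": -0.6, "y": -0.575, "z": -0.08, "az": 1}, {"x": -0.6, "y": -0.575, "z": -0.08, "az": 1}, {"x": -0.6, "y": -0.575, "z": -0.08, "az": 1}]}}

```text
validation failed for argument at $.se...
```

Run:
```python
from h import *
go([.562,.176,.27],Rt(-.118))
```

```text
from [0.2606 0.6219 0.23  ] t 0.1 shift [-0.9007 -0.5898 -0.0787] turn [-4.000e-03  2.000e-03  2.468e+00]
```

{"name": "step_arm", "arguments": {"series": [{"x": -0.32, "y": -0.56, "z": -0.08, "ax": 0, "ay": 0, "az": 1, "grip": -1}, {"x": -0.32, "y": -0.56, "z": -0.08, "ax": 0, "ay": 0, "az": 1, "grip": -1}, {"x": -0.32, "y": -0.56, "z": -0.08, "ax": 0, "ay": 0, "az": 1, "grip": -1}, {"x": -0.32, "y": -0.56, "z": -0.08, "ax": 0, "ay": 0, "az": 1, "grip": -1}, {"x": -0.32, "y": -0.56, "z": -0.08, "ax": 0, "ay": 0, "az": 1, "grip": -1}, {"x": -0.32, "y": -0.56, "z": -0.08, "ax": 0, "ay": 0, "az": 1, "grip": -1}, {"x": -0.32, "y": -0.56, "z": -0.08, "ax": 0, "ay": 0, "az": 1, "grip": -1}, {"x": -0.6, "y": -0.575, "z": -0.08, "ax": 0, "ay": 0, "az": 1, "grip": -1}, {"x": -0.6, "y": -0.575, "z": -0.08, "ax": 0, "ay": 0, "az": 1, "grip": -1}, {"x": -0.6, "y": -0.575, "z": -0.08, "ax": 0, "ay": 0, "az": 1, "grip": -1}]}}

```text
time: 1.1
tool_pos: [0.428, 0.2398, 0.2714]
tcp_rot: [1.396, 2.814, 0.001]
wrist_force: [0.8, 1.0, 0.1]
width: 1.001
grip_force: 0.0
```

Run:
```python
from h import *
go([.562,.176,.24],Rt(-.118))
```

```text
from [0.428  0.2398 0.2714] t 1.1 shift [-0.2638  0.1361  0.0629] turn [0.002 0.    1.466]
```

{"name": "step_arm", "arguments": {"series": [{"x": -0.264, "y": 0.136, "z": 0.063, "ax": 0, "ay": 0, "az": 1, "grip": -1}, {"x": -0.264, "y": 0.136, "z": 0.063, "ax": 0, "ay": 0, "az": 1, "grip": -1}, {"x": -0.264, "y": 0.136, "z": 0.063, "ax": 0, "ay": 0, "az": 1, "grip": -1}, {"x": -0.264, "y": 0.136, "z": 0.063, "ax": 0, "ay": 0, "az": 1, "grip": -1}]}}

```text
time: 1.5
tool_pos: [0.5636, 0.1742, 0.2365]
tcp_rot: [-2.086, -2.348, 0.005]
wrist_force: [-1.0, 0.4, -0.6]
width: 1.0
grip_force: 0.0
```

Run:
```python
from h import *
go([.562,.176,.24],Rt(-.118))
```

```text
from [0.5636 0.1742 0.2365] t 1.5 shift [ 0.0039 -0.0028 -0.0071] turn [-0.005  0.005  0.451]
```

{"name": "step_arm", "arguments": {"series": [{"x": 0, "y": 0, "z": 0, "ax": 0, "ay": 0, "az": 0.45, "grip": -1}, {"x": 0, "y": 0, "z": 0, "ax": 0, "ay": 0, "az": 0.45, "grip": -1}, {"x": 0, "y": 0, "z": 0.05, "ax": 0, "ay": 0, "az": 0.45, "grip": -1}, {"x": 0, "y": 0, "z": 0.1, "ax": 0, "ay": 0, "az": 0.45, "grip": -1}, {"x": 0, "y": 0, "z": 0.142, "ax": 0, "ay": 0, "az": 0.45, "grip": -1}, {"x": 0, "y": 0, "z": 0.142, "ax": 0, "ay": 0, "az": 0.45, "grip": -1}]}}

```text
time: 2.1
tool_pos: [0.5573, 0.1767, 0.1644]
tcp_rot: [-2.336, -2.095, 0.012]
wrist_force: [0.4, -0.3, -0.0]
width: 0.998
grip_force: 0.0
```

Run:
```python
from h import *
go([.562,.176,.165],Rt(-.118)); snap("scene","s1",(300,200,460,320),5)
```

```text
from [0.5573 0.1767 0.1644] t 2.1 shift [-0.0004  0.0094 -0.0013] turn [-0.015  0.006  0.017]
```

View pics/s1.png

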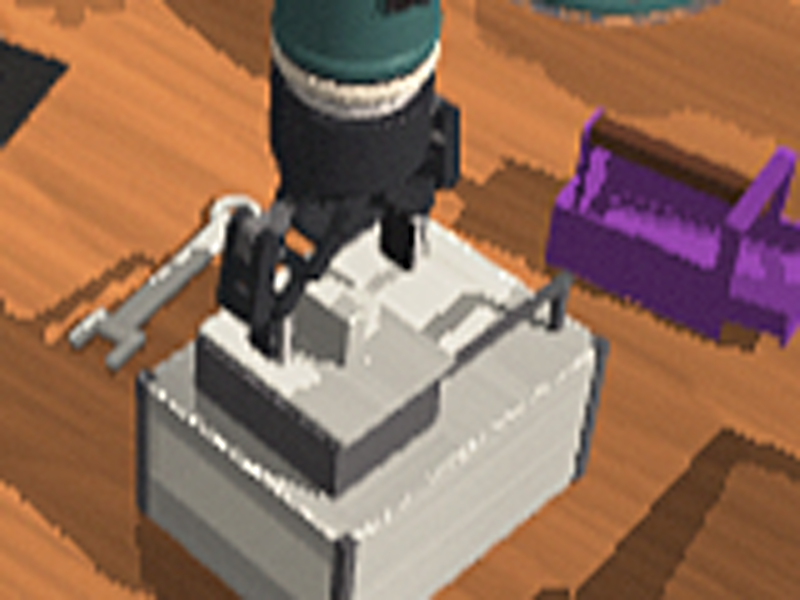

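The open fingers straddle the tab: front tip at about (270,345) in the crop, back tip at (405,255), tab at (335,310). I'll close gently and pull it back.

{"name": "step_arm", "arguments": {"series": [{"x": 0, "y": 0, "z": 0, "ax": 0, "ay": 0, "az": 0, "grip": 1}, {"x": 0, "y": 0, "z": 0, "ax": 0, "ay": 0, "az": 0, "grip": 1}, {"x": 0, "y": 0, "z": 0, "ax": 0, "ay": 0, "az": 0, "grip": 1}, {"x": 0, "y": 0, "z": 0, "ax": 0, "ay": 0, "az": 0, "grip": 1}, {"x": 0, "y": 0, "z": 0, "ax": 0, "ay": 0, "az": 0, "grip": 1}, {"x": 0, "y": 0, "z": 0, "ax": 0, "ay": 0, "az": 0, "grip": 1}, {"x": 0, "y": 0, "z": 0, "ax": 0, "ay": 0, "az": 0, "grip": 1}, {"x": 0, "y": 0, "z": 0, "ax": 0, "ay": 0, "az": 0, "grip": 1}], "force": 25}}

```text
time: 2.95
tool_pos: [0.561, 0.1777, 0.1696]
tcp_rot: [2.339, 2.097, 0.002]
wrist_force: [0.4, 0.0, 4.6]
width: 0.16
grip_force: 27.0
```

{"name": "step_arm", "arguments": {"series": [{"x": 0, "y": -0.02, "z": 0, "ax": 0, "ay": 0, "az": 0, "grip": 1}, {"x": 0, "y": -0.04, "z": 0, "ax": 0, "ay": 0, "az": 0, "grip": 1}, {"x": 0, "y": -0.06, "z": 0, "ax": 0, "ay": 0, "az": 0, "grip": 1}, {"x": 0, "y": -0.08, "z": 0, "ax": 0, "ay": 0, "az": 0, "grip": 1}, {"x": 0, "y": -0.1, "z": 0, "ax": 0, "ay": 0, "az": 0, "grip": 1}, {"x": 0, "y": -0.12, "z": 0, "ax": 0, "ay": 0, "az": 0, "grip": 1}, {"x": 0, "y": -0.14, "z": 0, "ax": 0, "ay": 0, "az": 0, "grip": 1}, {"x": 0, "y": -0.15, "z": 0, "ax": 0, "ay": 0, "az": 0, "grip": 1}, {"x": 0, "y": -0.16, "z": 0, "ax": 0, "ay": 0, "az": 0, "grip": 1}, {"x": 0, "y": -0.16, "z": 0, "ax": 0, "ay": 0, "az": 0, "grip": 1}]}}

```text
time: 3.95
tool_pos: [0.4811, 0.1875, 0.1696]
tcp_rot: [2.339, 2.098, 0.006]
wrist_force: [2.0, 4.2, 4.2]
width: 0.156
grip_force: 27.3
```

{"name": "step_arm", "arguments": {"series": [{"x": 0, "y": -0.004, "z": 0, "ax": 0, "ay": 0, "az": 0, "grip": 1}, {"x": 0, "y": -0.007, "z": 0, "ax": 0, "ay": 0, "az": 0, "grip": 1}, {"x": 0, "y": -0.01, "z": 0, "ax": 0, "ay": 0, "az": 0, "grip": 1}, {"x": 0, "y": -0.012, "z": 0, "ax": 0, "ay": 0, "az": 0, "grip": 1}, {"x": 0, "y": -0.012, "z": 0, "ax": 0, "ay": 0, "az": 0, "grip": 1}]}}

```text
time: 4.45
tool_pos: [0.481, 0.1875, 0.1697]
tcp_rot: [2.332, 2.092, 0.019]
wrist_force: [20.2, 1.8, -7.0]
width: 0.155
grip_force: 27.5
```

The gate has hit its stop: 20 N and no further travel. I'll relax, release and lift, turning towards the scoop on the way.

{"name": "step_arm", "arguments": {"series": [{"x": 0, "y": 0.012, "z": 0, "ax": 0, "ay": 0, "az": 0, "grip": 1}, {"x": 0, "y": 0.012, "z": 0, "ax": 0, "ay": 0, "az": 0, "grip": -1}, {"x": 0, "y": 0.012, "z": 0, "ax": 0, "ay": 0, "az": 0, "grip": -1}, {"x": 0, "y": 0.012, "z": 0, "ax": 0, "ay": 0, "az": 0, "grip": -1}, {"x": 0, "y": 0.012, "z": 0, "ax": 0, "ay": 0, "az": 0, "grip": -1}, {"x": 0, "y": 0.012, "z": -0.1, "ax": 0, "ay": 0, "az": 0, "grip": -1}, {"x": 0, "y": 0.012, "z": -0.2, "ax": 0, "ay": 0, "az": 0, "grip": -1}, {"x": 0.2, "y": 0.012, "z": -0.2, "ax": 0, "ay": 0, "az": -1, "grip": -1}, {"x": 0.4, "y": 0.012, "z": -0.2, "ax": 0, "ay": 0, "az": -1, "grip": -1}, {"x": 0.4, "y": 0.012, "z": -0.2, "ax": 0, "ay": 0, "az": -1, "grip": -1}, {"x": 0.4, "y": 0.012, "z": -0.2, "ax": 0, "ay": 0, "az": -1, "grip": -1}]}}

```text
time: 5.55
tool_pos: [0.5024, 0.3866, 0.2688]
tcp_rot: [1.71, 2.635, -0.0]
wrist_force: [0.5, 0.2, -0.1]
width: 0.998
grip_force: 0.0
```

Run:
```python
from h import *
s=bot.read_state();print(s["tool_pos"],s["tcp_rot"],s["width"])
snap("top","t1"); im=cv2.imread("pics/t1_full.png")
a=cv2.resize(im[185:295,183:283],None,fx=4,fy=4,interpolation=2)
b=cv2.resize(im[205:315,360:450],None,fx=4,fy=4,interpolation=2)
cv2.imwrite("pics/t1.png",np.hstack([a,b]))
```

```text
[0.50241504 0.38659433 0.26883026] [ 1.71030751e+00  2.63482007e+00 -2.59644796e-04] 0.9980469584774634
```

View pics/t1.png

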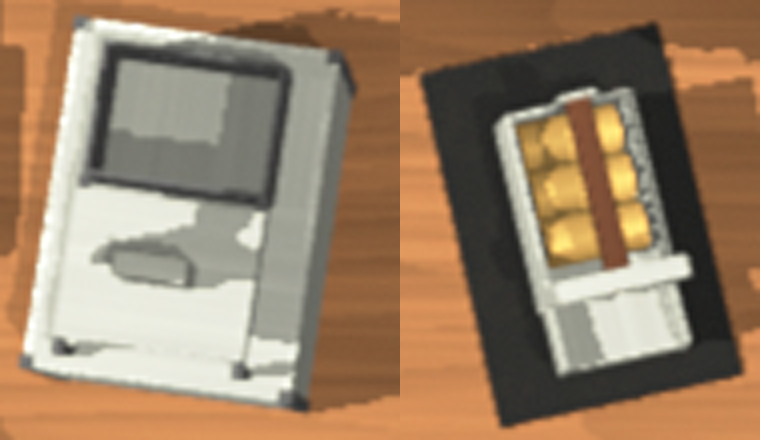

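The gate is open. The dark rim runs about (103,45), (292,72), (268,205), (85,182) in the crop. The scoop hasn't moved.

Run:
```python
from h import *
A=lambda x,y:(183+x/4,185+y/4)
g=[((.038,.051,.150),A(104,43)),((.038,-.051,.150),A(292,71)),((-.038,-.051,.150),A(270,206)),((-.038,.051,.150),A(86,182))]
f=lambda b:fit("top",b,[.55,.18,-.12])
p,r=f(g); print("mouth",p,r.tolist())
h=[.492,-.2295]   # rough handle
go([.52,.10,.30],Rt(np.pi/2+.225))
```

```text
mouth [ 0.56321777  0.17268547 -0.12132931] [[0.7, 0.6], [-0.4, -0.2], [-0.0, -0.0], [-0.2, -0.3]]
from [0.5024 0.3941 0.2677] t 5.6 shift [-0.5503 -0.2097 -0.0681] turn [ 0.011 -0.006 -2.62 ]
```

{"name": "step_arm", "arguments": {"series": [{"x": -0.55, "y": -0.21, "z": -0.068, "ax": 0, "ay": 0, "az": -1, "grip": -1}, {"x": -0.55, "y": -0.21, "z": -0.068, "ax": 0, "ay": 0, "az": -1, "grip": -1}, {"x": -0.55, "y": -0.21, "z": -0.068, "ax": 0, "ay": 0, "az": -1, "grip": -1}, {"x": -0.55, "y": -0.21, "z": -0.068, "ax": 0, "ay": 0, "az": -1, "grip": -1}, {"x": -0.55, "y": -0.21, "z": -0.068, "ax": 0, "ay": 0, "az": -1, "grip": -1}, {"x": -0.55, "y": -0.21, "z": -0.068, "ax": 0, "ay": 0, "az": -1, "grip": -1}, {"x": -0.55, "y": -0.21, "z": -0.068, "ax": 0, "ay": 0, "az": -1, "grip": -1}]}}

```text
time: 6.3
tool_pos: [0.5175, 0.0855, 0.3036]
tcp_rot: [0.986, 2.981, -0.003]
wrist_force: [-0.0, -0.1, -0.4]
width: 1.002
grip_force: 0.0
```

Run:
```python
from h import *
go([.490,-.231,.25],Rt(np.pi/2+.21))
```

```text
from [0.5175 0.0855 0.3036] t 6.3 shift [-0.3332 -0.5407  0.1089] turn [-0.005  0.004 -1.622]
```

{"name": "step_arm", "arguments": {"series": [{"x": -0.333, "y": -0.54, "z": 0.109, "ax": 0, "ay": 0, "az": -1, "grip": -1}, {"x": -0.333, "y": -0.54, "z": 0.109, "ax": 0, "ay": 0, "az": -1, "grip": -1}, {"x": -0.333, "y": -0.54, "z": 0.109, "ax": 0, "ay": 0, "az": -1, "grip": -1}, {"x": -0.333, "y": -0.54, "z": 0.109, "ax": 0, "ay": 0, "az": -1, "grip": -1}, {"x": -0.333, "y": -0.54, "z": 0.109, "ax": 0, "ay": 0, "az": -1, "grip": -1}, {"x": -0.333, "y": -0.54, "z": 0.109, "ax": 0, "ay": 0, "az": -1, "grip": -1}, {"x": -0.333, "y": -0.54, "z": 0.109, "ax": 0, "ay": 0, "az": -1, "grip": -1}, {"x": -0.333, "y": -0.54, "z": 0.109, "ax": 0, "ay": 0, "az": -1, "grip": -1}, {"x": -0.333, "y": -0.54, "z": 0.109, "ax": 0, "ay": 0, "az": -1, "grip": -1}]}}

```text
time: 7.2
tool_pos: [0.4916, -0.225, 0.2475]
tcp_rot: [-0.174, -3.135, -0.002]
wrist_force: [0.1, 0.3, 0.5]
width: 1.001
grip_force: 0.0
```

Run:
```python
from h import *
go([.490,-.231,.068],Rt(np.pi/2+.21)); print(bot.read_state()["q"])
```

```text
from [ 0.4916 -0.225   0.2475] t 7.2 shift [ 0.0013 -0.0129  0.3589] turn [ 0.003 -0.003 -0.613]
[-4.75657942e-01  4.42837009e-04  1.87032957e+00  7.34484352e-04
  1.27275505e+00 -1.93592377e+00]
```

{"name": "step_arm", "arguments": {"series": [{"x": 0.001, "y": -0.013, "z": 0, "ax": 0, "ay": 0, "az": -0.61, "grip": -1}, {"x": 0.001, "y": -0.013, "z": 0.1, "ax": 0, "ay": 0, "az": -0.61, "grip": -1}, {"x": 0.001, "y": -0.013, "z": 0.2, "ax": 0, "ay": 0, "az": -0.61, "grip": -1}, {"x": 0.001, "y": -0.013, "z": 0.25, "ax": 0, "ay": 0, "az": -0.61, "grip": -1}, {"x": 0.001, "y": -0.013, "z": 0.3, "ax": 0, "ay": 0, "az": -0.61, "grip": -1}, {"x": 0.001, "y": -0.013, "z": 0.33, "ax": 0, "ay": 0, "az": -0.61, "grip": -1}, {"x": 0.001, "y": -0.013, "z": 0.355, "ax": 0, "ay": 0, "az": -0.61, "grip": -1}, {"x": 0.001, "y": -0.013, "z": 0.355, "ax": 0, "ay": 0, "az": -0.61, "grip": -1}]}}

```text
time: 8.0
tool_pos: [0.4903, -0.2302, 0.0696]
tcp_rot: [0.332, -3.122, -0.002]
wrist_force: [0.3, -0.2, 0.1]
width: 0.998
grip_force: 0.0
```

Run:
```python
from h import *
go([.490,-.231,.068],Rt(np.pi/2+.21)); snap("scene","s2",(230,150,360,260),5)
```

```text
from [ 0.4903 -0.2302  0.0696] t 8.0 shift [ 0.0009 -0.0014  0.0032] turn [ 0.003 -0.003  0.003]
```

View pics/s2.png

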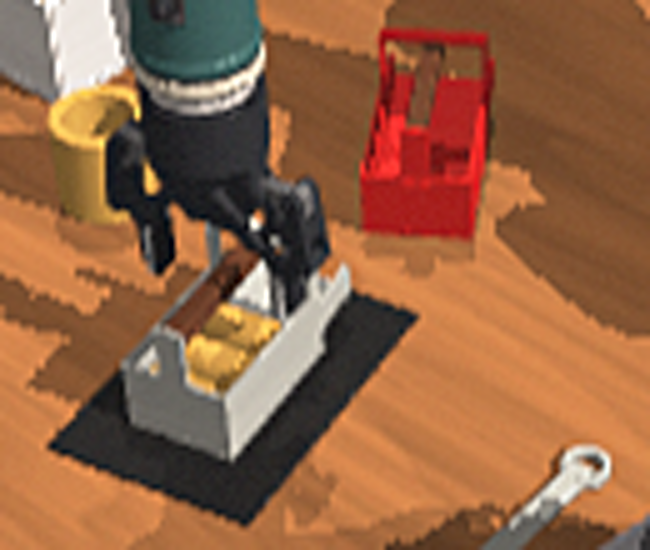

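The fingers, at about (155,260) and (290,300) in the crop, straddle the dark bar at (225,285). I'll close firmly.

{"name": "step_arm", "arguments": {"series": [{"x": 0, "y": 0, "z": 0, "ax": 0, "ay": 0, "az": 0, "grip": 1}, {"x": 0, "y": 0, "z": 0, "ax": 0, "ay": 0, "az": 0, "grip": 1}, {"x": 0, "y": 0, "z": 0, "ax": 0, "ay": 0, "az": 0, "grip": 1}, {"x": 0, "y": 0, "z": 0, "ax": 0, "ay": 0, "az": 0, "grip": 1}, {"x": 0, "y": 0, "z": 0, "ax": 0, "ay": 0, "az": 0, "grip": 1}, {"x": 0, "y": 0, "z": 0, "ax": 0, "ay": 0, "az": 0, "grip": 1}, {"x": 0, "y": 0, "z": 0, "ax": 0, "ay": 0, "az": 0, "grip": 1}, {"x": 0, "y": 0, "z": 0, "ax": 0, "ay": 0, "az": 0, "grip": 1}], "force": 100}}

```text
time: 8.85
tool_pos: [0.4912, -0.2315, 0.0714]
tcp_rot: [-0.33, 3.124, 0.0]
wrist_force: [-1.4, 2.7, 6.6]
width: 0.141
grip_force: 98.6
```

{"name": "step_arm", "arguments": {"series": [{"x": 0, "y": 0, "z": -0.02, "ax": 0, "ay": 0, "az": 0, "grip": 1}, {"x": 0, "y": 0, "z": -0.05, "ax": 0, "ay": 0, "az": 0, "grip": 1}, {"x": 0, "y": 0, "z": -0.09, "ax": 0, "ay": 0, "az": 0, "grip": 1}, {"x": 0, "y": 0, "z": -0.13, "ax": 0, "ay": 0, "az": 0, "grip": 1}, {"x": 0, "y": 0, "z": -0.18, "ax": 0, "ay": 0, "az": 0, "grip": 1}, {"x": 0, "y": 0, "z": -0.23, "ax": 0, "ay": 0, "az": 0, "grip": 1}, {"x": 0, "y": 0, "z": -0.28, "ax": 0, "ay": 0, "az": 0, "grip": 1}, {"x": 0, "y": 0, "z": -0.33, "ax": 0, "ay": 0, "az": 0, "grip": 1}, {"x": 0, "y": 0, "z": -0.38, "ax": 0, "ay": 0, "az": 0, "grip": 1}, {"x": 0, "y": 0, "z": -0.42, "ax": 0, "ay": 0, "az": 0, "grip": 1}, {"x": 0, "y": 0, "z": -0.45, "ax": 0, "ay": 0, "az": 0, "grip": 1}, {"x": 0, "y": 0, "z": -0.46, "ax": 0, "ay": 0, "az": 0, "grip": 1}]}}

```text
time: 10.05
tool_pos: [0.4912, -0.2318, 0.3026]
tcp_rot: [-0.33, 3.122, -0.002]
wrist_force: [0.9, 0.1, -8.9]
width: 0.145
grip_force: 98.0
```

Run:
```python
from h import *
s=bot.read_state(); print(s["wrist_force"],s["torque"],s["width"],Rn.from_rotvec(s["tcp_rot"]).as_matrix().round(3)[2])
go([.674,.161,.31],Rt(np.pi/2-.121))
```

```text
[ 0.90711081  0.1386968  -8.91093836] [-0.01799327  0.03943407  0.01185714] 0.1447479028417762 [-0.002 -0.002 -1.   ]
from [ 0.4912 -0.2318  0.3026] t 10.1 shift [-0.5216  0.692  -0.0151] turn [-0.002  0.004  0.633]
```

{"name": "step_arm", "arguments": {"series": [{"x": -0.02, "y": 0.028, "z": -0.015, "ax": 0, "ay": 0, "az": 0.02, "grip": 1}, {"x": -0.052, "y": 0.07, "z": -0.015, "ax": 0, "ay": 0, "az": 0.06, "grip": 1}, {"x": -0.1, "y": 0.13, "z": -0.015, "ax": 0, "ay": 0, "az": 0.12, "grip": 1}, {"x": -0.146, "y": 0.194, "z": -0.015, "ax": 0, "ay": 0, "az": 0.18, "grip": 1}, {"x": -0.198, "y": 0.263, "z": -0.015, "ax": 0, "ay": 0, "az": 0.24, "grip": 1}, {"x": -0.25, "y": 0.332, "z": -0.015, "ax": 0, "ay": 0, "az": 0.3, "grip": 1}, {"x": -0.302, "y": 0.4, "z": -0.015, "ax": 0, "ay": 0, "az": 0.37, "grip": 1}, {"x": -0.354, "y": 0.47, "z": -0.015, "ax": 0, "ay": 0, "az": 0.43, "grip": 1}, {"x": -0.407, "y": 0.54, "z": -0.015, "ax": 0, "ay": 0, "az": 0.5, "grip": 1}, {"x": -0.454, "y": 0.602, "z": -0.015, "ax": 0, "ay": 0, "az": 0.56, "grip": 1}, {"x": -0.495, "y": 0.657, "z": -0.015, "ax": 0, "ay": 0, "az": 0.61, "grip": 1}, {"x": -0.522, "y": 0.692, "z": -0.015, "ax": 0, "ay": 0, "az": 0.633, "grip": 1}]}}

```text
time: 11.25
tool_pos: [0.6736, 0.1642, 0.3055]
tcp_rot: [-0.188, -3.132, -0.0]
wrist_force: [-0.0, -0.6, -10.2]
width: 0.14
grip_force: 98.1
```

Run:
```python
from h import *
go([.674,.161,.198],Rt(np.pi/2-.121))
```

```text
from [0.6736 0.1642 0.3055] t 11.2 shift [-0.0024 -0.0062  0.2151] turn [-0.    -0.007  0.002]
```

{"name": "step_arm", "arguments": {"series": [{"x": -0.002, "y": -0.006, "z": 0.03, "ax": 0, "ay": 0, "az": 0, "grip": 1}, {"x": -0.002, "y": -0.006, "z": 0.08, "ax": 0, "ay": 0, "az": 0, "grip": 1}, {"x": -0.002, "y": -0.006, "z": 0.13, "ax": 0, "ay": 0, "az": 0, "grip": 1}, {"x": -0.002, "y": -0.006, "z": 0.165, "ax": 0, "ay": 0, "az": 0, "grip": 1}, {"x": -0.002, "y": -0.006, "z": 0.18, "ax": 0, "ay": 0, "az": 0, "grip": 1}, {"x": -0.002, "y": -0.006, "z": 0.18, "ax": 0, "ay": 0, "az": 0, "grip": 1}]}}

```text
time: 11.85
tool_pos: [0.6731, 0.1577, 0.2157]
tcp_rot: [-0.19, -3.131, 0.002]
wrist_force: [0.7, 0.2, -8.9]
width: 0.142
grip_force: 98.2
```

Run:
```python
from h import *
go([.674,.161,.198],Rt(np.pi/2-.121))
snap("scene","s3"); snap("top","t3")
a=cv2.resize(cv2.imread("pics/s3_full.png")[200:330,300:430],None,fx=3,fy=3,interpolation=2)
b=cv2.resize(cv2.imread("pics/t3_full.png")[145:275,183:313],None,fx=3,fy=3,interpolation=2)
cv2.imwrite("pics/st3.png",np.hstack([a,b]))
```

```text
from [0.6731 0.1577 0.2157] t 11.8 shift [-0.0011  0.0068  0.0353] turn [-0.003 -0.008 -0.   ]
```

View pics/st3.png

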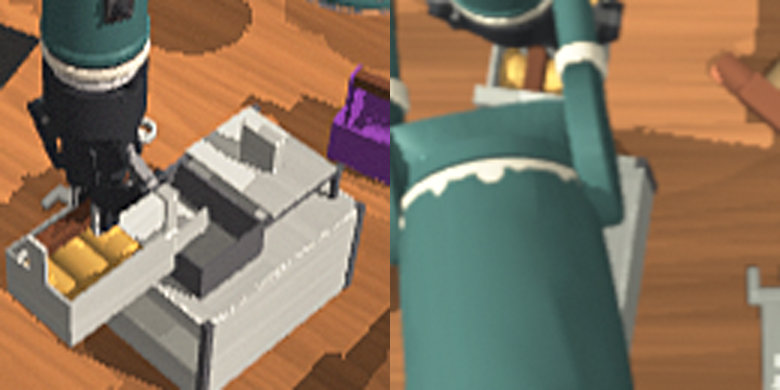

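Run:
```python
from h import *
def P(o,yaw,l): c,s=np.cos(yaw),np.sin(yaw); return np.array([o[0]+c*l[0]-s*l[1],o[1]+s*l[0]+c*l[1],l[2]])
q=lambda X:((proj("scene",X)-[300,200])*3).round(0)
for o in([.563,.173],[.5685,.1775]):
    for l in [(.038,.051,.15),(-.038,.051,.15),(.038,.051,.11)]: print("throat",l,q(P(o,-.121,l)))
t=np.array([.6731,.1577]); o=P(t,-.121,(-.015,0,0))[:2]; z=.1483
for l in [(-.078,.035,z+.024),(-.075,.035,z+.014),(.075,.038,z+.052),(-.04,.038,z+.052),(.075,.038,z)]: print("scoop",l,q(P(o,-.121,l)))
```

```text
throat (0.038, 0.051, 0.15) [202. 265.]
throat (-0.038, 0.051, 0.15) [265. 218.]
throat (0.038, 0.051, 0.11) [200. 296.]
throat (0.038, 0.051, 0.15) [203. 272.]
throat (-0.038, 0.051, 0.15) [266. 224.]
throat (0.038, 0.051, 0.11) [200. 303.]
scoop (-0.078, 0.035, 0.17229999999999998) [205. 223.]
scoop (-0.075, 0.035, 0.1623) [202. 233.]
scoop (0.075, 0.038, 0.20029999999999998) [ 69. 304.]
scoop (-0.04, 0.038, 0.20029999999999998) [176. 226.]
scoop (0.075, 0.038, 0.1483) [ 70. 346.]
```

The loaded scoop hangs level. Its tip, at (207,212) in the left crop, is just inside the +x rim, whose corner is at (200,262), and it is centred within a few mm. I'll lower it onto the rim.

{"name": "step_arm", "arguments": {"series": [{"x": 0.002, "y": 0.006, "z": 0.01, "ax": 0, "ay": -0.008, "az": 0, "grip": 1}, {"x": 0.002, "y": 0.006, "z": 0.02, "ax": 0, "ay": -0.008, "az": 0, "grip": 1}, {"x": 0.002, "y": 0.006, "z": 0.026, "ax": 0, "ay": -0.008, "az": 0, "grip": 1}, {"x": 0.002, "y": 0.006, "z": 0.03, "ax": 0, "ay": -0.008, "az": 0, "grip": 1}, {"x": 0.002, "y": 0.006, "z": 0.033, "ax": 0, "ay": -0.008, "az": 0, "grip": 1}, {"x": 0.002, "y": 0.006, "z": 0.033, "ax": 0, "ay": -0.008, "az": 0, "grip": 1}]}}

```text
time: 12.55
tool_pos: [0.6737, 0.1613, 0.2014]
tcp_rot: [0.19, 3.132, -0.001]
wrist_force: [0.6, -0.6, -8.9]
width: 0.143
grip_force: 98.2
```

{"name": "step_arm", "arguments": {"series": [{"x": 0.003, "y": 0, "z": 0.003, "ax": 0, "ay": 0, "az": 0, "grip": 1}, {"x": 0.003, "y": 0, "z": 0.005, "ax": 0, "ay": 0, "az": 0, "grip": 1}, {"x": 0.003, "y": 0, "z": 0.007, "ax": 0, "ay": 0, "az": 0, "grip": 1}, {"x": 0.003, "y": 0, "z": 0.007, "ax": 0, "ay": 0, "az": 0, "grip": 1}]}}

```text
time: 12.95
tool_pos: [0.6724, 0.1616, 0.1984]
tcp_rot: [0.189, 3.132, -0.0]
wrist_force: [0.3, -0.2, -8.3]
width: 0.14
grip_force: 98.3
```

{"name": "step_arm", "arguments": {"series": [{"x": 0, "y": 0, "z": 0.002, "ax": 0, "ay": 0, "az": 0, "grip": 1}, {"x": 0, "y": 0, "z": 0.004, "ax": 0, "ay": 0, "az": 0, "grip": 1}, {"x": 0, "y": 0, "z": 0.004, "ax": 0, "ay": 0, "az": 0, "grip": 1}]}}

```text
time: 13.25
tool_pos: [0.673, 0.1616, 0.1977]
tcp_rot: [0.189, 3.13, 0.0]
wrist_force: [0.1, -1.2, -2.3]
width: 0.146
grip_force: 99.1
```

Run:
```python
from h import *
s=bot.read_state(); print(s["tool_pos"],s["wrist_force"],s["torque"])
```

```text
[0.67303593 0.16155883 0.19767381] [ 0.06419087 -1.19362374 -2.31261905] [-0.10090219  0.45082142  0.01956125]
```

Contact: the rim now carries about 6.6 N at TCP z 0.198, as predicted, with the scoop level. Next I tip it about the rim contact.

{"name": "step_arm", "arguments": {"series": [{"x": 0.0052, "y": 0, "z": -0.0075, "ax": 0, "ay": -0.1, "az": 0, "grip": 1}, {"x": 0.0108, "y": 0, "z": -0.0147, "ax": 0, "ay": -0.2, "az": 0, "grip": 1}, {"x": 0.0168, "y": 0, "z": -0.0217, "ax": 0, "ay": -0.3, "az": 0, "grip": 1}, {"x": 0.0232, "y": 0, "z": -0.0283, "ax": 0, "ay": -0.4, "az": 0, "grip": 1}, {"x": 0.0298, "y": 0, "z": -0.0345, "ax": 0, "ay": -0.5, "az": 0, "grip": 1}, {"x": 0.0368, "y": 0, "z": -0.0404, "ax": 0, "ay": -0.6, "az": 0, "grip": 1}, {"x": 0.0441, "y": 0, "z": -0.0459, "ax": 0, "ay": -0.7, "az": 0, "grip": 1}, {"x": 0.0517, "y": 0, "z": -0.0511, "ax": 0, "ay": -0.8, "az": 0, "grip": 1}, {"x": 0.0595, "y": 0, "z": -0.0558, "ax": 0, "ay": -0.9, "az": 0, "grip": 1}, {"x": 0.0676, "y": 0, "z": -0.0601, "ax": 0, "ay": -1, "az": 0, "grip": 1}, {"x": 0.0676, "y": 0, "z": -0.0601, "ax": 0, "ay": -1, "az": 0, "grip": 1}, {"x": 0.0676, "y": 0, "z": -0.0601, "ax": 0, "ay": -1, "az": 0, "grip": 1}]}}

```text
time: 14.45
tool_pos: [0.6385, 0.1659, 0.2267]
tcp_rot: [0.158, 2.61, -0.042]
wrist_force: [0.7, -0.0, -4.3]
width: 0.141
grip_force: 99.0
```

Run:
```python
from h import *
s=bot.read_state(); print(s["time"],s["tool_pos"],s["wrist_force"],s["torque"],s["q"])
snap("scene","s4",(300,190,430,320),4)
```

```text
14.45 [0.63845577 0.16592023 0.22670527] [ 0.69706866 -0.03303815 -4.33713584] [0.11022852 0.63475666 0.01235682] [ 0.3324591  -0.02773103  2.02679562 -0.35217438  0.69101188 -0.89644843]
```

View pics/s4.png

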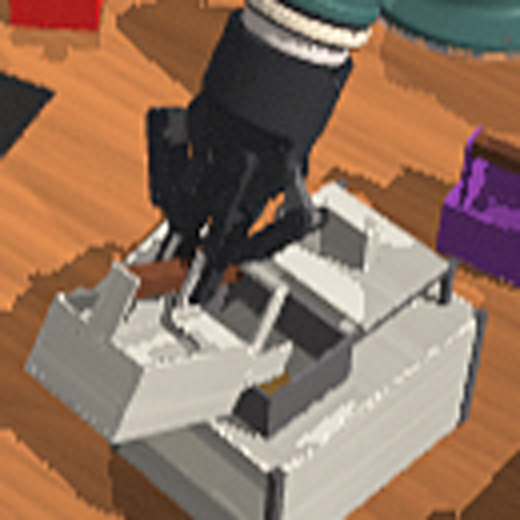

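The trough looks empty, with a bronze glint inside the mouth at (275,383). I'll tip a little more, dwell and look again.

{"name": "step_arm", "arguments": {"series": [{"x": 0.009, "y": 0, "z": -0.0125, "ax": 0, "ay": -0.167, "az": 0, "grip": 1}, {"x": 0.019, "y": 0, "z": -0.024, "ax": 0, "ay": -0.333, "az": 0, "grip": 1}, {"x": 0.019, "y": 0, "z": -0.024, "ax": 0, "ay": -0.333, "az": 0, "grip": 1}, {"x": 0.019, "y": 0, "z": -0.024, "ax": 0, "ay": -0.333, "az": 0, "grip": 1}, {"x": 0.019, "y": 0, "z": -0.024, "ax": 0, "ay": -0.333, "az": 0, "grip": 1}, {"x": 0.019, "y": 0, "z": -0.024, "ax": 0, "ay": -0.333, "az": 0, "grip": 1}, {"x": 0.019, "y": 0, "z": -0.024, "ax": 0, "ay": -0.333, "az": 0, "grip": 1}, {"x": 0.019, "y": 0, "z": -0.024, "ax": 0, "ay": -0.333, "az": 0, "grip": 1}]}}

```text
time: 15.3
tool_pos: [0.6251, 0.1673, 0.2321]
tcp_rot: [0.148, 2.436, -0.054]
wrist_force: [-0.2, 1.0, -3.7]
width: 0.144
grip_force: 99.2
```

Run:
```python
from h import *
s=bot.read_state(); print(s["time"],s["tool_pos"],s["wrist_force"],s["torque"])
snap("scene","s5",(300,190,430,320),4)
im=cv2.imread("pics/s5_full.png")[230:310,340:400]; h=cv2.cvtColor(im,cv2.COLOR_BGR2HSV)
m=(h[...,0]>15)&(h[...,0]<32)&(h[...,1]>120); print("bronze px in mouth area",m.sum(),np.argwhere(m).mean(0) if m.any() else "")
```

```text
15.3 [0.62509693 0.16727161 0.23207746] [-0.17931703  1.04200646 -3.71384481] [0.08027484 0.84786154 0.01906714]
bronze px in mouth area 0
```

Run:
```python
from h import *
go([.628,.167,.30],Rt(np.pi/2-.121)); go([.66,.163,.33],Rt(np.pi/2-.121))
```

```text
from [0.6249 0.1673 0.2319] t 15.3 shift [-0.0927  0.0003 -0.1   ] turn [-0.000e+00  1.341e+00 -1.000e-03]
from [0.6249 0.1673 0.2319] t 15.3 shift [-1.807e-01  1.000e-04 -1.042e-01] turn [-0.000e+00  1.341e+00 -1.000e-03]
```

{"name": "step_arm", "arguments": {"series": [{"x": -0.03, "y": 0, "z": -0.033, "ax": 0, "ay": 0, "az": 0, "grip": 1}, {"x": -0.06, "y": 0, "z": -0.066, "ax": 0, "ay": 0, "az": 0, "grip": 1}, {"x": -0.093, "y": 0, "z": -0.1, "ax": 0, "ay": 0, "az": 0, "grip": 1}, {"x": -0.12, "y": 0, "z": -0.102, "ax": 0, "ay": 0.15, "az": 0, "grip": 1}, {"x": -0.15, "y": 0, "z": -0.104, "ax": 0, "ay": 0.35, "az": 0, "grip": 1}, {"x": -0.18, "y": 0, "z": -0.104, "ax": 0, "ay": 0.55, "az": 0, "grip": 1}, {"x": -0.18, "y": 0, "z": -0.104, "ax": 0, "ay": 0.75, "az": 0, "grip": 1}, {"x": -0.18, "y": 0, "z": -0.104, "ax": 0, "ay": 0.9, "az": 0, "grip": 1}, {"x": -0.18, "y": 0, "z": -0.104, "ax": 0, "ay": 1, "az": 0, "grip": 1}, {"x": -0.18, "y": 0, "z": -0.104, "ax": 0, "ay": 1, "az": 0, "grip": 1}]}}

```text
time: 16.35
tool_pos: [0.6614, 0.1626, 0.3295]
tcp_rot: [0.18, 2.957, -0.017]
wrist_force: [-0.0, 0.2, -4.8]
width: 0.143
grip_force: 98.9
```

Run:
```python
from h import *
s=bot.read_state(); print(s["wrist_force"])
go([.4912,-.2315,.30],Rt(1.781)); go([.66,.163,.33],Rt(np.pi/2-.121)); snap("scene","s6",(280,170,440,330),3.7)
```

```text
[-0.02935539  0.20004132 -4.8427682 ]
from [0.6614 0.1626 0.3295] t 16.4 shift [ 0.2488 -0.8236  0.0151] turn [-0.057  0.339 -0.632]
from [0.6614 0.1626 0.3295] t 16.4 shift [ 0.0026  0.0005 -0.0016] turn [-0.001  0.342 -0.001]
```

View pics/s6.png

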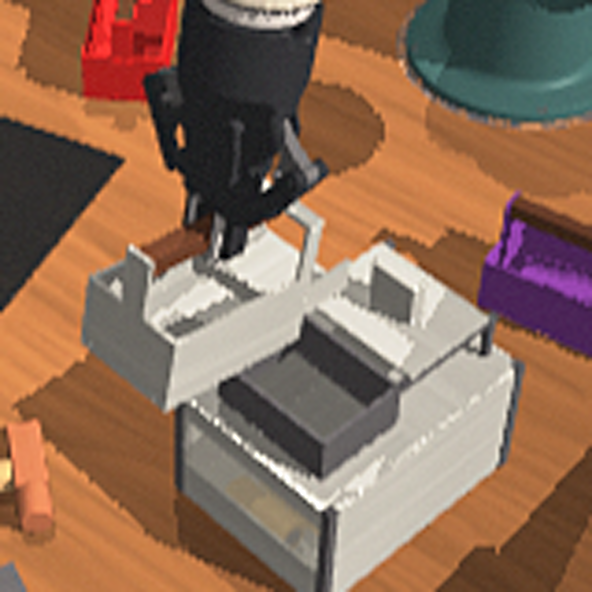

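The scoop is empty, the throat is clear, and bronze shows behind the sight window at (260,495). I'll return it to the mat.

{"name": "step_arm", "arguments": {"series": [{"x": 0.01, "y": -0.03, "z": 0.001, "ax": -0.005, "ay": 0.15, "az": -0.02, "grip": 1}, {"x": 0.03, "y": -0.1, "z": 0.003, "ax": -0.015, "ay": 0.34, "az": -0.07, "grip": 1}, {"x": 0.056, "y": -0.185, "z": 0.004, "ax": -0.02, "ay": 0.34, "az": -0.14, "grip": 1}, {"x": 0.082, "y": -0.27, "z": 0.005, "ax": -0.025, "ay": 0.34, "az": -0.21, "grip": 1}, {"x": 0.107, "y": -0.355, "z": 0.006, "ax": -0.03, "ay": 0.34, "az": -0.27, "grip": 1}, {"x": 0.133, "y": -0.44, "z": 0.008, "ax": -0.035, "ay": 0.34, "az": -0.34, "grip": 1}, {"x": 0.158, "y": -0.525, "z": 0.01, "ax": -0.04, "ay": 0.34, "az": -0.4, "grip": 1}, {"x": 0.184, "y": -0.61, "z": 0.011, "ax": -0.045, "ay": 0.34, "az": -0.47, "grip": 1}, {"x": 0.21, "y": -0.695, "z": 0.013, "ax": -0.05, "ay": 0.34, "az": -0.53, "grip": 1}, {"x": 0.23, "y": -0.76, "z": 0.014, "ax": -0.054, "ay": 0.34, "az": -0.59, "grip": 1}, {"x": 0.243, "y": -0.805, "z": 0.015, "ax": -0.057, "ay": 0.339, "az": -0.62, "grip": 1}, {"x": 0.249, "y": -0.824, "z": 0.015, "ax": -0.057, "ay": 0.339, "az": -0.632, "grip": 1}]}}

```text
time: 17.6
tool_pos: [0.4881, -0.233, 0.3]
tcp_rot: [-0.328, 3.124, -0.003]
wrist_force: [-0.3, 0.1, -3.1]
width: 0.143
grip_force: 98.9
```

Run:
```python
from h import *
go([.4912,-.2315,.08],Rt(1.781))
```

```text
from [ 0.4881 -0.233   0.3   ] t 17.6 shift [-0.0068  0.0025  0.44  ] turn [-0.004 -0.    -0.002]
```

{"name": "step_arm", "arguments": {"series": [{"x": -0.006, "y": 0.002, "z": 0.03, "ax": 0, "ay": 0, "az": 0, "grip": 1}, {"x": -0.006, "y": 0.002, "z": 0.1, "ax": 0, "ay": 0, "az": 0, "grip": 1}, {"x": -0.006, "y": 0.002, "z": 0.18, "ax": 0, "ay": 0, "az": 0, "grip": 1}, {"x": -0.006, "y": 0.002, "z": 0.26, "ax": 0, "ay": 0, "az": 0, "grip": 1}, {"x": -0.006, "y": 0.002, "z": 0.33, "ax": 0, "ay": 0, "az": 0, "grip": 1}, {"x": -0.006, "y": 0.002, "z": 0.38, "ax": 0, "ay": 0, "az": 0, "grip": 1}, {"x": -0.006, "y": 0.002, "z": 0.41, "ax": 0, "ay": 0, "az": 0, "grip": 1}, {"x": -0.006, "y": 0.002, "z": 0.43, "ax": 0, "ay": 0, "az": 0, "grip": 1}, {"x": -0.006, "y": 0.002, "z": 0.44, "ax": 0, "ay": 0, "az": 0, "grip": 1}, {"x": -0.006, "y": 0.002, "z": 0.445, "ax": 0, "ay": 0, "az": 0, "grip": 1}, {"x": -0.006, "y": 0.002, "z": 0.45, "ax": 0, "ay": 0, "az": 0, "grip": 1}, {"x": -0.006, "y": 0.002, "z": 0.45, "ax": 0, "ay": 0, "az": 0, "grip": 1}]}}

```text
time: 18.8
tool_pos: [0.4926, -0.23, 0.0759]
tcp_rot: [-0.33, 3.123, -0.001]
wrist_force: [1.2, 0.2, -3.7]
width: 0.139
grip_force: 98.8
```

{"name": "step_arm", "arguments": {"series": [{"x": 0, "y": 0, "z": 0.003, "ax": 0, "ay": 0, "az": 0, "grip": 1}, {"x": 0, "y": 0, "z": 0.006, "ax": 0, "ay": 0, "az": 0, "grip": 1}, {"x": 0, "y": 0, "z": 0.009, "ax": 0, "ay": 0, "az": 0, "grip": 1}, {"x": 0, "y": 0, "z": 0.01, "ax": 0, "ay": 0, "az": 0, "grip": 1}, {"x": 0, "y": 0, "z": 0.01, "ax": 0, "ay": 0, "az": 0, "grip": 1}]}}

```text
time: 19.3
tool_pos: [0.4924, -0.2297, 0.0714]
tcp_rot: [0.331, -3.124, -0.0]
wrist_force: [-3.2, 1.9, 5.7]
width: 0.142
grip_force: 100.2
```

Run:
```python
from h import *
s=bot.read_state(); print(s["time"],s["tool_pos"],s["wrist_force"],s["torque"]); snap("scene","s7",(230,150,360,260),5)
```

```text
19.3 [ 0.49235843 -0.22972533  0.07142994] [-3.15905122  1.85595713  5.73102453] [0.2922661  0.46737242 0.00984689]
```

View pics/s7.png

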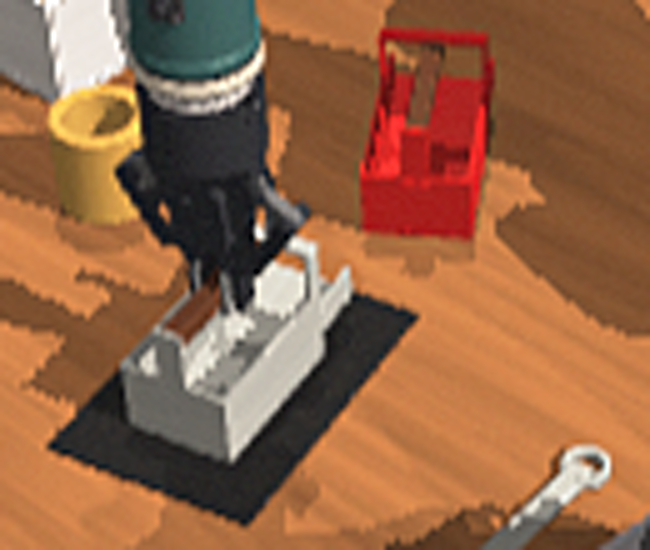

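The scoop is back in place, empty and upright, and the mat carries its weight at the original height. I'll release it and rise.

{"name": "step_arm", "arguments": {"series": [{"x": 0, "y": 0, "z": -0.002, "ax": 0, "ay": 0, "az": 0, "grip": -1}, {"x": 0, "y": 0, "z": -0.002, "ax": 0, "ay": 0, "az": 0, "grip": -1}, {"x": 0, "y": 0, "z": -0.002, "ax": 0, "ay": 0, "az": 0, "grip": -1}, {"x": 0, "y": 0, "z": -0.002, "ax": 0, "ay": 0, "az": 0, "grip": -1}, {"x": 0, "y": 0, "z": -0.002, "ax": 0, "ay": 0, "az": 0, "grip": -1}, {"x": 0, "y": 0, "z": -0.05, "ax": 0, "ay": 0, "az": 0, "grip": -1}, {"x": 0, "y": 0, "z": -0.12, "ax": 0, "ay": 0, "az": 0, "grip": -1}, {"x": 0, "y": 0, "z": -0.2, "ax": 0, "ay": 0, "az": 0, "grip": -1}, {"x": 0, "y": 0, "z": -0.3, "ax": 0, "ay": 0, "az": 0, "grip": -1}, {"x": 0, "y": 0, "z": -0.4, "ax": 0, "ay": 0, "az": 0, "grip": -1}, {"x": 0, "y": 0, "z": -0.4, "ax": 0, "ay": 0, "az": 0, "grip": -1}]}}

```text
time: 20.45
tool_pos: [0.4964, -0.2319, 0.2796]
tcp_rot: [-0.329, 3.111, -0.013]
wrist_force: [0.7, -0.7, 0.7]
width: 1.002
grip_force: 0.0
```

Run:
```python
from h import *
print(bot.read_state()["wrist_force"]); snap("scene","s8")
```

```text
[ 0.72639818 -0.66509167  0.69461278]
```

View pics/s8.png

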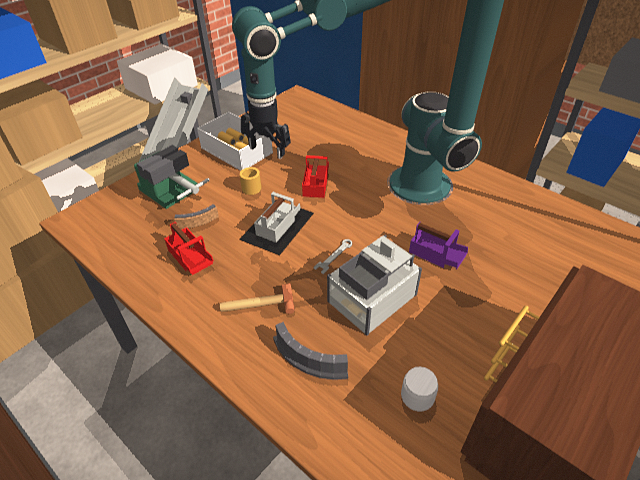

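The scoop stands upright on its mat at (277,220) and the gate is open, tab at (388,245). The gripper is clear and the bystanders haven't moved, so I'll hand in.

```bash
python3 -c "
from workcell import bot
print(bot.finish_job())"
```

```text
the job is handed in; nothing more can be done
None
```

I handed the job in at about 20.5 s: the gate is fully open, the bushings are in the bin (the scoop came out empty and bronze shows in the sight window, though I couldn't count all three there), and the scoop is released upright on its mat with nothing else moved.

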